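# Weigh a ball valve on the counting scale

## Task

Weigh the ball valve that has the short wing handle: slide the scale's key cover fully open, then with the pan empty press the large round key and then the square key, each fully down and one at a time. Set that valve gently upright in the middle of the pan and let go, press the plus-shaped key and then the straight bar key, and slide the cover fully shut again, leaving the valve on the pan. Press no other key, and leave the other valves and the loose parts standing where they are.

Things in the scene. Friction and masses are not known exactly. Their poses are not given: they have to be found in the camera images.
- scale: fixed bench scale, grey, 310 (x) x 270 (y) x 45 mm high; origin: centre of its underside. Key well at the front right, pan at the back. Six keys in any order in 2 rows of 3: cell centres at x -61, -99, y -100, -62, -24 mm in its frame. Guide rails along y, 4 mm wide, at x -124 and -36, top at z 66
- pan (a point): centre of the top face of the scale's square steel pan, 150 x 150 mm, 70 mm above the table; axes as the scale's
- cover (a joint): flat aluminium cover sliding along the scale's +y over the keys, m: 0 = fully shut over all the keys, 0.124 = fully open, all keys free; stays where left, about 3 N to slide
- cover_grip (a point): middle of the top edge of the cover's upright grip rib: rib 50 mm long (scale x), 10 mm thick (scale y, the sliding direction), standing 30 mm above the cover plate; the plate is 84 (x) x 122 (y) x 4 mm, its top face 30 mm below this point (65 mm above the table); axes as the scale's
- key_round_top (a point): centre of the top of the large round key, 24 mm across; white plastic, top 59 mm above the table when up, 2 mm below the underside of the cover; axes as the scale's
- key_round (a joint): travel of that key, m: 0 = up, 0.005 = fully down; springs back; about 4 N
- key_square_top (a point): centre of the top of the square key, 22 x 22 mm; white plastic, top 59 mm above the table when up, 2 mm below the underside of the cover; axes as the scale's
- key_square (a joint): travel of that key, m: 0 = up, 0.005 = fully down; springs back; about 4 N
- key_bar_top (a point): centre of the top of the plain straight bar key, 28 x 10 mm; white plastic, top 59 mm above the table when up, 2 mm below the underside of the cover; axes as the scale's
- key_bar (a joint): travel of that key, m: 0 = up, 0.005 = fully down; springs back; about 4 N
- key_plus_top (a point): centre of the top of the plus-shaped key, two crossed arms 26 x 8 mm; white plastic, top 59 mm above the table when up, 2 mm below the underside of the cover; axes as the scale's
- key_plus (a joint): travel of that key, m: 0 = up, 0.005 = fully down; springs back; about 4 N
- key_triangle_top (a point): centre of the top of the triangular key, about 27 mm a side (not to be pressed); white plastic, top 59 mm above the table when up, 2 mm below the underside of the cover; axes as the scale's
- key_triangle (a joint): travel of that key, m: 0 = up, 0.005 = fully down; springs back; about 4 N
- key_dot_top (a point): centre of the top of the small round key, only 11 mm across (not to be pressed); white plastic, top 59 mm above the table when up, 2 mm below the underside of the cover; axes as the scale's
- key_dot (a joint): travel of that key, m: 0 = up, 0.005 = fully down; springs back; about 4 N
- valve_wing: ball valve: steel block 44 (x) x 40 (y) x 44 mm high with port stubs along x (72 mm over both), red handle on a stem on top; origin at the centre of the block's underside, z up; THE ONE TO WEIGH: short wing handle, a plate 56 (x) x 8 (y) mm, top 72 mm above origin; 0.4-0.8 kg. The 3 valves stand in any order, 95 mm apart, on a fixed black tray (floor 4, lip 8 mm above the table) left of the scale
- valve_lever_a: ball valve: steel block 44 (x) x 40 (y) x 44 mm high with port stubs along x (72 mm over both), red handle on a stem on top; origin at the centre of the block's underside, z up; not to be moved: it has a long bent lever pointing to its +y, reaching 95 mm out and 90 mm up
- valve_lever_b: ball valve: steel block 44 (x) x 40 (y) x 44 mm high with port stubs along x (72 mm over both), red handle on a stem on top; origin at the centre of the block's underside, z up; not to be moved: it has a long bent lever pointing to its +y, reaching 95 mm out and 90 mm up
- adapter: upright stepped black steel adapter, 40 mm diameter, 150 mm tall, loose, beside the pan; origin at the centre of its underside; leave alone
- coupling_a: upright brass coupling sleeve, 34 mm diameter, 40 mm tall, loose, left of the scale; origin under its centre; leave alone
- coupling_b: upright brass coupling sleeve, 44 mm diameter, 50 mm tall, loose, right of the scale; origin under its centre; leave alone
- fork: steel clevis fork lying flat, 60 x 36 x 16 mm, loose, right of the scale; origin under its middle; leave alone
- spanner: steel spanner lying flat, 170 mm long, loose, right of the scale; origin under its middle; leave alone

How it is judged:
On the way, in this order (a step that is already met when the one before it is completed fails the run):
1. the key cover is fully open (within 10 mm) (value of joint cover above 0.114 m), for 0.1 s.
2. the large round key is pressed fully down (value of joint key_round above 0.004 m), for 0.04 s.
3. the square key is pressed fully down (value of joint key_square above 0.004 m), for 0.04 s.
4. the wing-handled valve stands released in the middle of the pan (horizontal distance between valve_wing and pan below 0.03 m and z of valve_wing in the frame of pan between -0.004 and 0.005 m and angle between valve_wing's own z axis and vertical below 0.1 rad and linear speed of valve_wing below 0.03 m/s and contact force between the fingers and valve_wing below 0.1 N), for 0.2 s.
5. the plus-shaped key is pressed fully down (value of joint key_plus above 0.004 m), for 0.04 s.
6. the bar key is pressed fully down (value of joint key_bar above 0.004 m), for 0.04 s.
At the end, for the whole second after the job is handed in: The wing-handled valve stands upright (within 0.1 rad), released and at rest on the pan, its centre within 30 mm of the pan's centre; the cover is shut to within 6 mm; all keys are up (all of step 4 and value of joint cover below 0.006 m and value of joint each of key_round, key_square, key_bar, key_plus, key_triangle, key_dot below 0.002 m); the robot touches nothing.
It fails at once if the triangular or the small round key is pressed (over 3 mm) (value of joint any of key_triangle, key_dot above 0.003 m).
It fails at once if two keys are down at once (over 3 mm) (value of joint each of key_round, key_square above 0.003 m or value of joint each of key_round, key_plus above 0.003 m or value of joint each of key_round, key_bar above 0.003 m or value of joint each of key_square, key_plus above 0.003 m or value of joint each of key_square, key_bar above 0.003 m or value of joint each of key_plus, key_bar above 0.003 m).
It fails at once if the plus-shaped or bar key is pressed before the valve is on the pan (value of joint any of key_plus, key_bar above 0.003 m and not (horizontal distance between valve_wing and pan below 0.03 m and z of valve_wing in the frame of pan below 0.005 m)).
It fails at once if the valve is dropped (it falls free of the fingers faster than 0.6 m/s) (contact force between the fingers and valve_wing below 0.1 N and linear speed of valve_wing above 0.6 m/s).
It fails at once if another valve or a loose part is moved by over 30 mm or tipped over 0.5 rad (distance of any of valve_lever_a, valve_lever_b, adapter, coupling_a, coupling_b, fork, spanner from where it was at the start of the episode above 0.03 m or angle between any of valve_lever_a, valve_lever_b, adapter, coupling_a, coupling_b, fork, spanner's own z axis and vertical above 0.5 rad).
It also fails if it takes over 72 s, if anything falls off the work surface, if the arm or the gripper's body presses on something with over 40 N, if the wrist force passes 120 N, or if a joint passes its speed limit or range.

## Robot

A 6-joint arm with a two-finger parallel gripper is mounted at the origin on the work surface. World frame = base frame: x ahead of the robot, y to its left, z up, the work surface at z = 0. Lengths are in m, angles in rad, forces in N, time in s.
With the tool pointing down it reaches from about 0.35 to 0.775 m from the base axis. Payload 5.5 kg.
Tool frame: the origin (TCP) lies on the centre line of the jaws, within the pads' length; the fingertips stand 8 mm ahead of it and the grasp point (between the pads) lies 11 mm behind it; z points along the fingers, y is the direction in which the jaws open and shut (so a half turn about z gives the same grasp; the last joint's range is limited). The gripper opens to 85 mm and grips with 20 to 120 N. Pads are 22 mm wide; open, the fingers measure 114 mm over their backs; the gripper's body (76 mm by 85 mm) begins 54 mm behind the grasp point. The pads swing forward as they close: fully open they stand 13 mm farther back than shut.
Start: joints at [-1.488, 0.313, 0.046, 1.304, 0, 1.431], TCP at [0.127, -0.561, 0.239] pointing down, gripper open.
Joint ranges: [-2.76, 2.76], [-0.86, 1.69], [-1.03, 1.26], [-2.2, 2.34], [-1.47, 1.5], [-3.14, 3.14]. Speed limits (rad/s): [2.57, 2.57, 3.14, 3.14, 3.14, 3.14].

## Interface

Orientations are given as a unit quaternion [w, x, y, z].
In Python, from workcell import env gives the robot as it stands. The module is installed in compiled form; this text tells all that it offers.
- The arm moves only by the tool play_rows, never from a script. Its argument "steps" is a list of rows, each an object with "claw": the closure in counts, from 0 (fully open) to 255 (shut); "dp": the shift along the tool's x, y, z in m, a list of three; "angular": the turn, a rotation vector about the tool's x, y, z in degrees, a list of three. In form: [{"claw": claw, "dp": [dx, dy, dz], "angular": [wx, wy, wz]}, ...]. A call has exactly 8 rows; each row shifts and turns the commanded pose from where the row before left it, along the tool's axes as they then stand; what a row does not reach is not made up. A row lasts 1/12 s, in which the tool goes at most 41.7 mm and 7.16 degrees, less where a joint would pass 70% of its speed; a pose out of reach is approached as far as the arm can. A call is refused whole if a number of a shift passes 0.0417 or a number of a turn 7.16, either way. A call with a gripper value outside its range is refused whole. The fingers move at their own pace and stop on an object; "force" is the grip in N (left out, the last holds). Time passes only in rows, so rows that do not move let the fingers close, or fill a call up. It gives the time, the measured TCP pose, the force and the opening at its end, in the units of the state.
- env.get_state(): the state, without advancing time (a new reading comes with each control period).
- env.read_camera(name): name is "scene" or "top"; returns (picture, depth): 420x560x3 uint8, red, green, blue; 420x560 float32, m along the optical axis (not along the pixel's ray), 0 where there is no reading.
- env.calibration(name): a dict with "fx", "fy", "cx", "cy" (pixels), "world_from_camera" (4x4, takes a point from camera to world coordinates). Camera axes: x right, y down, z forward; pixel columns grow to the right and rows downward; lengths in m; the calibration is good to about 2 mm. A picture is of the moment at which its call begins. calibration takes no time and is no camera call.
- env.hand_in(): hands the job in, once; it reports no verdict.
The state is a dict: "clock": time; "joint_pos": joint angles; "qvel": joint speeds; "tau": joint torques, N m; "tcp_pos": TCP position; "orientation": TCP orientation; "wrist_force": force on the tool from outside, world axes, zero at the start; "ft_torque": the same for the moment, N m; "finger_gap": finger opening in m.
Only numpy, scipy, OpenCV 4.12 (cv2) and the standard library are available. Lean on these libraries where they do the work, as an engineer would, in place of code of your own. Each camera call takes 0.05 s, during which the arm holds its last target. There are 200 camera calls.

## Working session

There is one attempt and no reset: what is moved stays moved. The work goes in short steps, Python scripts to look and compute and a tool call to move; the robot and the scene stay as the last step left them, time stands still between calls to the robot, and variables do not carry over. Pictures are saved under pics/ and viewed, about 8 in all and at most 12, crops included, and the job is handed in when it is done.

Besides the shell and the picture viewer there is one more tool, called after "Request:" as name([rows], argument=value, ...), one row to a line, values as JSON. play_rows: Moves the arm, as the interface text tells. Its arguments: {"type":"object","properties":{"steps":{"type":"array","items":{"type":"object","properties":{"claw":{"type":"number"},"dp":{"type":"array","items":{"type":"number"}},"angular":{"type":"array","items":{"type":"number"}}}}},"force":{"type":"number"}},"required":["steps"]}

```bash
mkdir -p pics; cat > h.py <<'E'
import numpy as np, cv2
from workcell import env
def cap(n,f):
    im,d=env.read_camera(n); c=env.calibration(n)
    cv2.imwrite(f'pics/{f}.png',cv2.cvtColor(im,cv2.COLOR_RGB2BGR)); np.save(f'{f}.npy',d)
    return im,d,c
def ray(c,u,v,z):
    T=c['world_from_camera']; r=T[:3,:3]@np.array([(u-c['cx'])/c['fx'],(v-c['cy'])/c['fy'],1]); o=T[:3,3]
    return o+r*(z-o[2])/r[2]
def cloud(c,d):
    v,u=np.indices(d.shape); P=np.stack([(u-c['cx'])/c['fx']*d,(v-c['cy'])/c['fy']*d,d],-1)
    T=c['world_from_camera']; return P@T[:3,:3].T+T[:3,3]
E
python3 - <<'E'
from h import *
np.set_printoptions(precision=3,suppress=True)
for n in('top','scene'):
    im,d,c=cap(n,n+'0'); print(n,c)
s=env.get_state(); print(s)
E
```

```text
top {'fx': 427.7065675022442, 'fy': 427.7065675022442, 'cx': 279.19613490153847, 'cy': 206.85360717119516, 'world_from_camera': array([[-0.026, -0.985,  0.171,  0.409],
       [-1.   ,  0.027,  0.006, -0.033],
       [-0.011, -0.171, -0.985,  1.054],
       [ 0.   ,  0.   ,  0.   ,  1.   ]])}
scene {'fx': 385.9618991658899, 'fy': 385.9618991658899, 'cx': 277.06177049655287, 'cy': 213.57838977149123, 'world_from_camera': array([[-0.403,  0.519, -0.754,  1.165],
       [ 0.915,  0.239, -0.325,  0.238],
       [ 0.011, -0.821, -0.571,  0.549],
       [ 0.   ,  0.   ,  0.   ,  1.   ]])}
{'clock': 0.1, 'joint_pos': array([-1.488,  0.314,  0.045,  1.304, -0.   ,  1.431]), 'qvel': array([ 0.001, -0.002,  0.002,  0.   , -0.001, -0.   ]), 'tau': array([  0.004, -48.172,  29.924,   0.013,  -0.   ,  -0.   ]), 'tcp_pos': array([ 0.127, -0.56 ,  0.238]), 'orientation': array([-0.001,  0.994,  0.111,  0.   ]), 'wrist_force': array([0.781, 0.359, 0.173]), 'ft_torque': array([-0.023,  0.007, -0.04 ]), 'finger_gap': 0.08520631507562564}
```

View pics/top0.png

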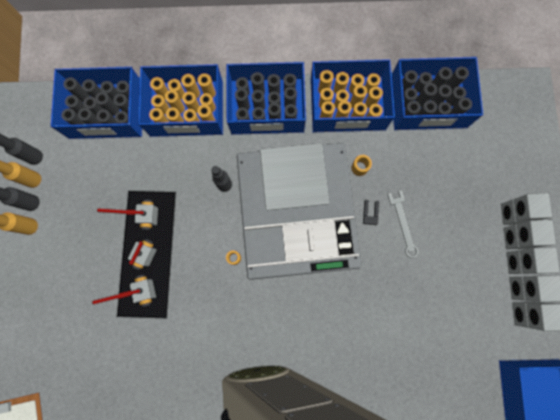

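View pics/scene0.png

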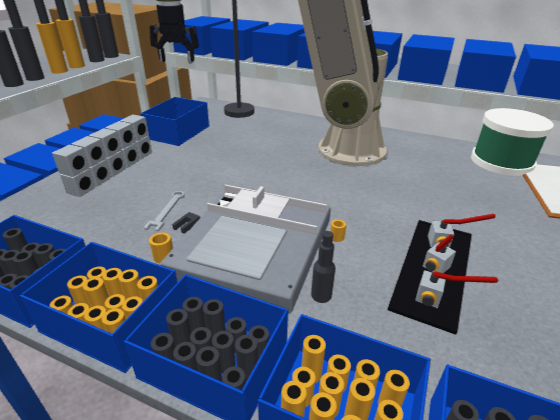

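Top view: the scale is centred near (300,210), with the pan at (295,177) and the cover at (310,240). The triangle key (343,228) and bar key (345,245) are already visible. The wing valve is the middle one at (141,254), and the levers of the other two point left. Next I'll measure.

```bash
cat > m.py <<'E'
from h import *
np.set_printoptions(precision=4,suppress=True)
c=env.calibration('top'); im=cv2.imread('pics/top0.png'); d=np.load('top0.npy'); P=cloud(c,d)
Z=P[...,2]; v,u=np.indices(Z.shape)
def rect(m,name,z):
    m=m.astype(np.uint8)
    n,l,s,_=cv2.connectedComponentsWithStats(m)
    k=1+np.argmax(s[1:,4]); cs=cv2.findContours((l==k).astype(np.uint8),cv2.RETR_EXTERNAL,cv2.CHAIN_APPROX_NONE)[0][0][:,0]
    q=np.array([ray(c,a,b,z)[:2] for a,b in cs]); r=cv2.minAreaRect((q*1000).astype(np.float32)); print(name,s[k,4],r,[np.round(x) for x in cv2.boxPoints(r)])
box=lambda a,b,e,f:(u>a)&(u<b)&(v>e)&(v<f)
rect(box(255,335,138,214)&(Z>.058)&(Z<.08),'pan',.07)
rect(box(225,370,130,290)&(Z>.03)&(Z<.09),'scale',.045)
rect(box(278,365,215,275)&(Z>.08),'rib',.095)
b,g,r=[im[...,i].astype(int) for i in range(3)]
red=(r>110)&(g<70)&(b<80)
rect(red&box(118,170,235,272),'wing',.076)
rect(red&box(85,170,200,230),'levtop',.09); rect(red&box(85,170,275,310),'levbot',.09)
rect((b<40)&(g<40)&(r<40)&box(100,185,180,330),'tray',.006)
for nm,(x0,x1,y0,y1) in dict(adap=(205,235,160,195),cplA=(222,243,247,268),valve=(118,165,235,275)).items():
    p=P[y0:y1,x0:x1].reshape(-1,3); p=p[p[:,2]>.02]; print(nm,len(p),p.min(0),p.max(0),p.mean(0))
big=cv2.resize(im[125:295,85:375],None,fx=2.7,fy=2.7,interpolation=cv2.INTER_CUBIC); cv2.imwrite('pics/crop.png',big)
E
python3 m.py
```

```text
pan 3881 ((653.6952514648438, -64.12053680419922), (149.7949981689453, 149.41427612304688), 4.284908771514893) [array([573.,   5.], dtype=float32), array([ 585., -144.], dtype=float32), array([ 734., -133.], dtype=float32), array([723.,  16.], dtype=float32)]
scale 14211 ((580.7894897460938, -69.509033203125), (312.1831970214844, 268.2569885253906), 4.33419132232666) [array([415.,  52.], dtype=float32), array([ 435., -215.], dtype=float32), array([ 747., -191.], dtype=float32), array([726.,  76.], dtype=float32)]
rib 107 ((500.7666320800781, -95.91280364990234), (49.87925338745117, 10.88028335571289), 4.875641345977783) [array([475., -93.], dtype=float32), array([ 476., -103.], dtype=float32), array([526., -99.], dtype=float32), array([525., -88.], dtype=float32)]
wing 79 ((482.18798828125, 303.5969543457031), (8.419241905212402, 53.80863952636719), 64.5215072631836) [array([456., 311.], dtype=float32), array([505., 288.], dtype=float32), array([508., 296.], dtype=float32), array([460., 319.], dtype=float32)]
levtop 148 ((576.39599609375, 337.2578125), (104.30882263183594, 7.92720603
[... 233 characters left out ...]
556907653809, 104.43070983886719), 13.126418113708496) [array([369., 390.], dtype=float32), array([393., 288.], dtype=float32), array([401., 290.], dtype=float32), array([377., 391.], dtype=float32)]
tray 3709 ((486.43511962890625, 301.6348876953125), (115.05436706542969, 303.0445251464844), 86.80249786376953) [array([332., 253.], dtype=float32), array([635., 236.], dtype=float32), array([641., 351.], dtype=float32), array([338., 368.], dtype=float32)]
adap 357 [ 0.4092 -0.033   0.0211] [0.671  0.1296 1.0544] [0.6422 0.1031 0.1123]
cplA 119 [ 0.4092 -0.033   0.0207] [0.4847 0.1024 1.0544] [0.4678 0.0839 0.0543]
valve 522 [ 0.4092 -0.033   0.0201] [0.5166 0.3296 1.0544] [0.4804 0.2952 0.0629]
```

View pics/crop.png

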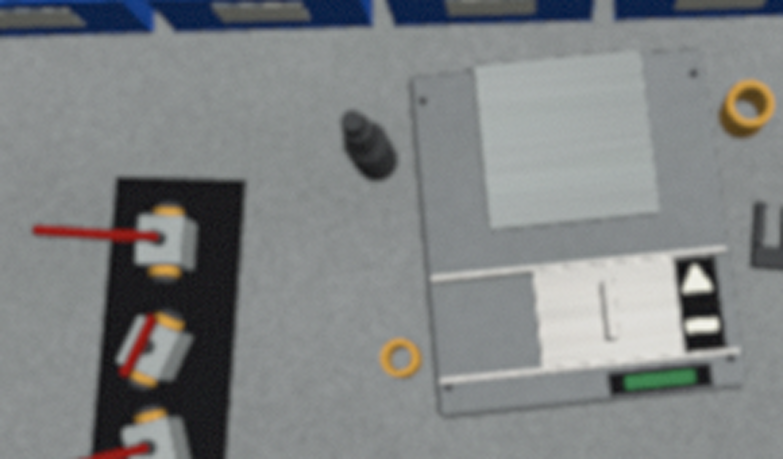

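The scale yaw is about 4.3° and its centre is (0.581,-0.0695). The rib is at (0.501,-0.096), so the cover is about 42 mm open. The pan centre is (0.654,-0.064), and the wing valve is at (0.482,0.304) with yaw about -25.4°. I'll move above the rib first.

Request:
play_rows([
  {"claw":0,"dp":[0,0,0],"angular":[0,0,4.2]},
  {"claw":0,"dp":[0,0,0],"angular":[0,0,4.2]},
  {"claw":0,"dp":[0.0272,-0.029,0],"angular":[0,0,0]},
  {"claw":0,"dp":[0.0272,-0.029,0],"angular":[0,0,0]},
  {"claw":0,"dp":[0.0272,-0.029,0],"angular":[0,0,0]},
  {"claw":0,"dp":[0.0272,-0.029,0],"angular":[0,0,0]},
  {"claw":0,"dp":[0.0272,-0.029,0],"angular":[0,0,0]},
  {"claw":0,"dp":[0.0272,-0.029,0],"angular":[0,0,0]},
], force=30)

```text
clock: 0.77
tcp_pos: [0.2771, -0.3731, 0.2389]
orientation: [-0.0, 0.999, 0.038, -0.0]
wrist_force: [0.6, 0.2, 0.7]
finger_gap: 0.0855
```

Request:
play_rows([
  {"claw":0,"dp":[0.0272,-0.029,0],"angular":[0,0,0]},
  {"claw":0,"dp":[0.0272,-0.029,0],"angular":[0,0,0]},
  {"claw":0,"dp":[0.0272,-0.029,0],"angular":[0,0,0]},
  {"claw":0,"dp":[0.0272,-0.029,0],"angular":[0,0,0]},
  {"claw":0,"dp":[0.0272,-0.029,0],"angular":[0,0,0]},
  {"claw":0,"dp":[0.0272,-0.029,0],"angular":[0,0,0]},
  {"claw":0,"dp":[0.0272,-0.029,0],"angular":[0,0,0]},
  {"claw":0,"dp":[0,0,0],"angular":[0,0,0]},
])

```text
clock: 1.43
tcp_pos: [0.4539, -0.1528, 0.239]
orientation: [-0.001, 0.999, 0.042, 0.001]
wrist_force: [-0.6, -0.6, 0.3]
finger_gap: 0.0854
```

```bash
cat > go.py <<'E'
import sys
from h import *
# go.py x y z yaw(deg): tool-frame shift left to go (turn first, then shift in the turned axes)
np.set_printoptions(precision=4,suppress=True)
s=env.get_state(); w,x,y,z=s['orientation']; 
from scipy.spatial.transform import Rotation as R
r=R.from_quat([x,y,z,w]).as_matrix(); yaw=np.degrees(np.arctan2(r[1,0],r[0,0]))
print('t',s['clock'],'tcp',s['tcp_pos'],'yaw',round(yaw,2),'tilt',r[:,2],'F',s['wrist_force'],'gap',round(s['finger_gap'],4),'q',s['joint_pos'])
if len(sys.argv)>4:
    X,Y,Zt,ya=map(float,sys.argv[1:5]); a=np.radians(ya); d=np.array([X,Y,Zt])-s['tcp_pos']
    print('turn z',round(yaw-ya,2),'shift',np.array([d[0]*np.cos(a)+d[1]*np.sin(a), d[0]*np.sin(a)-d[1]*np.cos(a), -d[2]]))
E
python3 go.py 0.501 -0.096 0.082 4.3
```

```text
t 1.4333 tcp [ 0.4539 -0.1528  0.239 ] yaw 4.81 tilt [ 0.0013  0.002  -1.    ] F [-0.5985 -0.5527  0.2865] gap 0.0854 q [-0.4941  0.1271 -0.1923  1.2512  0.0024  2.5636]
turn z 0.51 shift [ 0.0513 -0.0531  0.157 ]
```

Request:
play_rows([
  {"claw":0,"dp":[0.0257,-0.0266,0],"angular":[0,0,0]},
  {"claw":0,"dp":[0.0257,-0.0266,0],"angular":[0,0,0.5]},
  {"claw":0,"dp":[0,0,0.039],"angular":[0,0,0]},
  {"claw":0,"dp":[0,0,0.039],"angular":[0,0,0]},
  {"claw":0,"dp":[0,0,0.039],"angular":[0,0,0]},
  {"claw":0,"dp":[0,0,0.02],"angular":[0,0,0]},
  {"claw":0,"dp":[0,0,0.02],"angular":[0,0,0]},
  {"claw":0,"dp":[0,0,0],"angular":[0,0,0]},
])

```text
clock: 2.1
tcp_pos: [0.4946, -0.1, 0.0779]
orientation: [-0.002, 0.999, 0.034, -0.004]
wrist_force: [-0.7, 0.3, -0.9]
finger_gap: 0.0853
```

Request:
play_rows([
  {"claw":255,"dp":[0,0,0],"angular":[0,0,0]},
  {"claw":255,"dp":[0,0,0],"angular":[0,0,0]},
  {"claw":255,"dp":[0,0,0],"angular":[0,0,0]},
  {"claw":255,"dp":[0,0,0],"angular":[0,0,0]},
  {"claw":255,"dp":[0,0,0],"angular":[0,0,0]},
  {"claw":255,"dp":[0,0,0],"angular":[0,0,0]},
  {"claw":255,"dp":[0,0,0],"angular":[0,0,0]},
  {"claw":255,"dp":[0,0,0],"angular":[0,0,0]},
])

```text
clock: 2.77
tcp_pos: [0.4987, -0.1009, 0.0833]
orientation: [-0.0, 0.999, 0.034, 0.001]
wrist_force: [-1.5, 2.1, 6.9]
finger_gap: 0.0092
```

```bash
python3 go.py 0.4963 -0.0137 0.082 4.3
```

```text
t 2.7667 tcp [ 0.4987 -0.1009  0.0833] yaw 3.91 tilt [ 0.0017  0.0001 -1.    ] F [-1.503   2.1206  6.8611] gap 0.0092 q [-0.3578  0.2901 -0.3894  0.8897  0.0007  2.7155]
turn z -0.39 shift [ 0.0041 -0.0871  0.0013]
```

Request:
play_rows([
  {"claw":255,"dp":[0,0,-0.003],"angular":[0,0,0]},
  {"claw":255,"dp":[0,-0.015,0],"angular":[0,0,0]},
  {"claw":255,"dp":[0,-0.015,0],"angular":[0,0,0]},
  {"claw":255,"dp":[0,-0.015,0],"angular":[0,0,0]},
  {"claw":255,"dp":[0,-0.015,0],"angular":[0,0,0]},
  {"claw":255,"dp":[0,-0.015,0],"angular":[0,0,0]},
  {"claw":255,"dp":[0,-0.008,0],"angular":[0,0,0]},
  {"claw":255,"dp":[0,0,0],"angular":[0,0,0]},
])

```text
clock: 3.43
tcp_pos: [0.492, -0.0166, 0.0837]
orientation: [-0.001, 0.999, 0.035, -0.001]
wrist_force: [5.1, 2.5, -15.1]
finger_gap: 0.0094
```

```bash
python3 go.py 0.4963 -0.0137 0.082 4.3
```

```text
t 3.4333 tcp [ 0.492  -0.0166  0.0837] yaw 3.99 tilt [-0.0015  0.0015 -1.    ] F [  5.0983   2.5345 -15.0976] gap 0.0094 q [-0.1976  0.2634 -0.4256  0.8835  0.0012  2.8744]
turn z -0.31 shift [ 0.0045 -0.0025  0.0017]
```

Request:
play_rows([
  {"claw":255,"dp":[0,-0.002,0.002],"angular":[0,0,0]},
  {"claw":255,"dp":[0,-0.002,0],"angular":[0,0,0]},
  {"claw":255,"dp":[0,0,0],"angular":[0,0,0]},
  {"claw":255,"dp":[0,0,0],"angular":[0,0,0]},
  {"claw":0,"dp":[0,0,0],"angular":[0,0,0]},
  {"claw":0,"dp":[0,0,0],"angular":[0,0,0]},
  {"claw":0,"dp":[0,0,0],"angular":[0,0,0]},
  {"claw":0,"dp":[0,0,0],"angular":[0,0,0]},
])

```text
clock: 4.1
tcp_pos: [0.4925, -0.0143, 0.0834]
orientation: [-0.0, 0.999, 0.034, 0.0]
wrist_force: [-1.3, -0.2, 0.5]
finger_gap: 0.0573
```

Request:
play_rows([
  {"claw":0,"dp":[0,0,-0.03],"angular":[0,0,0]},
  {"claw":0,"dp":[0,0,-0.03],"angular":[0,0,0]},
  {"claw":0,"dp":[-0.04,0,0],"angular":[0,0,0]},
  {"claw":0,"dp":[-0.04,0,0],"angular":[0,0,0]},
  {"claw":255,"dp":[-0.04,0,0],"angular":[0,0,0]},
  {"claw":255,"dp":[0,0,0],"angular":[0,0,0]},
  {"claw":255,"dp":[0,0,0],"angular":[0,0,0]},
  {"claw":255,"dp":[0,0,0],"angular":[0,0,0]},
])

```text
clock: 4.77
tcp_pos: [0.3734, -0.0226, 0.1439]
orientation: [0.0, 0.999, 0.033, 0.001]
wrist_force: [0.7, 0.7, 0.4]
finger_gap: 0.0393
```

```bash
python3 go.py; python3 - <<'E'
from h import *
im,d,c=cap('top','top1'); im2,_,_=cap('scene','scene1')
b=cv2.cvtColor(im,cv2.COLOR_RGB2BGR); a=cv2.resize(b[205:285,225:375],None,fx=5,fy=5,interpolation=cv2.INTER_CUBIC)
cv2.imwrite('pics/crop1.png',a)
P=cloud(c,d); Z=P[...,2]; 
th=np.radians(4.3); S=np.array([.5808,-.0695])
Q=P[...,:2]-S; X=Q[...,0]*np.cos(th)+Q[...,1]*np.sin(th); Y=-Q[...,0]*np.sin(th)+Q[...,1]*np.cos(th)
m=(Z>.08)&(Z<.1)&(X<-.05)&(X>-.12)&(abs(Y)<.1); print('rib',m.sum(),X[m].mean()*1e3,Y[m].mean()*1e3)
# white keys by ray at z=.059
g=cv2.cvtColor(b,cv2.COLOR_BGR2GRAY); v,u=np.indices(g.shape)
w=((g>170)&(u>300)&(u<360)&(v>215)&(v<265)).astype(np.uint8)
for ct in cv2.findContours(w,cv2.RETR_EXTERNAL,cv2.CHAIN_APPROX_NONE)[0]:
    if cv2.contourArea(ct)<8: continue
    M=cv2.moments(ct); p=ray(c,M['m10']/M['m00'],M['m01']/M['m00'],.059); q=p[:2]-S
    print('blob',round(M['m10']/M['m00']),round(M['m01']/M['m00']),M['m00'],p[:2].round(4),'scale',((q@[np.cos(th),np.sin(th)])*1e3).round(1),((q@[-np.sin(th),np.cos(th)])*1e3).round(1))
E
```

```text
t 4.7667 tcp [ 0.3734 -0.0226  0.1439] yaw 3.84 tilt [ 0.0025 -0.0006 -1.    ] F [0.7373 0.7366 0.3586] gap 0.0393 q [-0.2762 -0.0195 -0.5918  0.9959  0.0001  2.7985]
rib 101 -81.62830864756711 60.43048055076753
blob 312 248 10.5 [ 0.4823 -0.1011] scale -100.6 -24.1
blob 345 245 39.0 [ 0.4877 -0.1764] scale -100.9 -99.6
blob 328 247 49.5 [ 0.4852 -0.1384] scale -100.5 -61.6
blob 323 257 70.0 [ 0.4613 -0.1252] scale -123.3 -46.6
blob 310 232 71.5 [ 0.5198 -0.0974] scale -62.9 -23.3
blob 326 230 65.0 [ 0.5228 -0.1357] scale -62.8 -61.7
blob 342 229 50.0 [ 0.5256 -0.1735] scale -62.9 -99.5
blob 327 219 53.0 [ 0.5498 -0.1381] scale -36.1 -66.1
```

View pics/crop1.png

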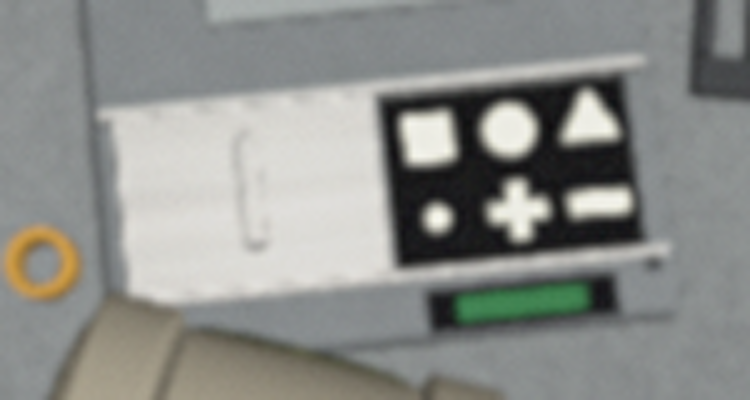

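All six keys are clear and the cover is fully open. In the crop, the far row reads square (430,137), round (508,128), triangle (590,118). The near row reads dot (437,217), plus (518,210), bar (600,203).

Request:
play_rows([
  {"claw":255,"dp":[0,0,0],"angular":[0,0,-0.4]},
  {"claw":255,"dp":[0.028,0.0249,0],"angular":[0,0,0]},
  {"claw":255,"dp":[0.028,0.0249,0],"angular":[0,0,0]},
  {"claw":255,"dp":[0.028,0.0249,0],"angular":[0,0,0]},
  {"claw":255,"dp":[0.028,0.0249,0],"angular":[0,0,0]},
  {"claw":255,"dp":[0.028,0.0249,0],"angular":[0,0,0]},
  {"claw":255,"dp":[0,0,0.03],"angular":[0,0,0]},
  {"claw":255,"dp":[0,0,0.03],"angular":[0,0,0]},
])

```text
clock: 5.53
tcp_pos: [0.5267, -0.139, 0.0837]
orientation: [0.002, 0.999, 0.037, 0.003]
wrist_force: [0.0, 1.3, -0.8]
finger_gap: 0.0002
```

```bash
python3 go.py 0.5225 -0.136 0.072 4.3
```

```text
t 5.5333 tcp [ 0.5267 -0.139   0.0837] yaw 4.22 tilt [ 0.0064 -0.0028 -1.    ] F [ 0.0049  1.3345 -0.8399] gap 0.0002 q [-0.4054  0.3475 -0.3046  0.9118 -0.      2.6625]
turn z -0.08 shift [-0.0039 -0.0033  0.0117]
```

Request:
play_rows([
  {"claw":255,"dp":[0,0,0],"angular":[0,0,0]},
  {"claw":255,"dp":[0,0,0],"angular":[0,0,0]},
  {"claw":255,"dp":[0,0,0],"angular":[0,0,0]},
  {"claw":255,"dp":[0,0,0],"angular":[0,0,0]},
  {"claw":255,"dp":[0,0,0.004],"angular":[0,0,0]},
  {"claw":255,"dp":[0,0,0],"angular":[0,0,0]},
  {"claw":255,"dp":[0,0,0],"angular":[0,0,0]},
  {"claw":255,"dp":[0,0,0],"angular":[0,0,0]},
])

```text
clock: 6.2
tcp_pos: [0.5216, -0.1361, 0.0799]
orientation: [0.0, 0.999, 0.037, 0.0]
wrist_force: [-0.1, 0.4, 0.5]
finger_gap: 0.0001
```

```bash
python3 go.py 0.5225 -0.136 0.0605 4.3
```

```text
t 6.2 tcp [ 0.5216 -0.1361  0.0799] yaw 4.27 tilt [ 0.0009 -0.0005 -1.    ] F [-0.1421  0.3681  0.4664] gap 0.0001 q [-0.4041  0.3459 -0.3176  0.9063 -0.0001  2.6629]
turn z -0.03 shift [ 0.0009 -0.      0.0194]
```

Request:
play_rows([
  {"claw":255,"dp":[0.0005,0,0.006],"angular":[0,0,0]},
  {"claw":255,"dp":[0,0,0.005],"angular":[0,0,0]},
  {"claw":255,"dp":[0,0,0.003],"angular":[0,0,0]},
  {"claw":255,"dp":[0,0,0.002],"angular":[0,0,0]},
  {"claw":255,"dp":[0,0,0.002],"angular":[0,0,0]},
  {"claw":255,"dp":[0,0,0.001],"angular":[0,0,0]},
  {"claw":255,"dp":[0,0,0],"angular":[0,0,0]},
  {"claw":255,"dp":[0,0,0],"angular":[0,0,0]},
])

```text
clock: 6.87
tcp_pos: [0.5219, -0.136, 0.0619]
orientation: [0.0, 0.999, 0.037, 0.0]
wrist_force: [-4.5, 2.1, 15.0]
finger_gap: 0.0
```

Request:
play_rows([
  {"claw":255,"dp":[0,0,-0.01],"angular":[0,0,0]},
  {"claw":255,"dp":[0,0,-0.009],"angular":[0,0,0]},
  {"claw":255,"dp":[0,0,0],"angular":[0,0,0]},
  {"claw":255,"dp":[0,-0.0193,0],"angular":[0,0,0]},
  {"claw":255,"dp":[0,-0.0193,0],"angular":[0,0,0]},
  {"claw":255,"dp":[0,0,0],"angular":[0,0,0]},
  {"claw":255,"dp":[0,0,0],"angular":[0,0,0]},
  {"claw":255,"dp":[0,0,0],"angular":[0,0,0]},
])

```text
clock: 7.53
tcp_pos: [0.5192, -0.0978, 0.0791]
orientation: [0.0, 0.999, 0.037, -0.0]
wrist_force: [-0.1, -1.1, 0.0]
finger_gap: -0.0001
```

Request:
play_rows([
  {"claw":255,"dp":[0,0,0.006],"angular":[0,0,0]},
  {"claw":255,"dp":[0,0,0.005],"angular":[0,0,0]},
  {"claw":255,"dp":[0,0,0.003],"angular":[0,0,0]},
  {"claw":255,"dp":[0,0,0.002],"angular":[0,0,0]},
  {"claw":255,"dp":[0,0,0.002],"angular":[0,0,0]},
  {"claw":255,"dp":[0,0,0.001],"angular":[0,0,0]},
  {"claw":255,"dp":[0,0,0],"angular":[0,0,0]},
  {"claw":255,"dp":[0,0,0],"angular":[0,0,0]},
])

```text
clock: 8.2
tcp_pos: [0.5191, -0.0981, 0.0618]
orientation: [0.001, 0.999, 0.037, 0.0]
wrist_force: [-4.8, 0.1, 14.3]
finger_gap: -0.0
```

Request:
play_rows([
  {"claw":255,"dp":[0,0,-0.02],"angular":[0,0,0]},
  {"claw":255,"dp":[0,0,-0.02],"angular":[0,0,0]},
  {"claw":255,"dp":[0,0,-0.03],"angular":[0,0,-7.16]},
  {"claw":255,"dp":[0,0,-0.03],"angular":[0,0,-7.16]},
  {"claw":0,"dp":[0,0,-0.03],"angular":[0,0,-7.16]},
  {"claw":0,"dp":[0,0,-0.01],"angular":[0,0,-7.16]},
  {"claw":0,"dp":[0,0,0],"angular":[0,0,-7.16]},
  {"claw":0,"dp":[0,0,0],"angular":[0,0,-7.16]},
])

```text
clock: 8.87
tcp_pos: [0.5197, -0.0979, 0.2014]
orientation: [0.001, 0.915, 0.403, 0.001]
wrist_force: [-0.1, 0.3, -1.0]
finger_gap: 0.0479
```

Request:
play_rows([
  {"claw":0,"dp":[0,0,0],"angular":[0,0,-7.16]},
  {"claw":0,"dp":[0,0,0],"angular":[0,0,-7.16]},
  {"claw":0,"dp":[0,0,0],"angular":[0,0,-7.16]},
  {"claw":0,"dp":[0,0,0],"angular":[0,0,-7.16]},
  {"claw":0,"dp":[0,0,0],"angular":[0,0,-7.16]},
  {"claw":0,"dp":[0,0,0],"angular":[0,0,-7.16]},
  {"claw":0,"dp":[0,0,0],"angular":[0,0,-7.16]},
  {"claw":0,"dp":[0,0,0],"angular":[0,0,-7.16]},
])

```text
clock: 9.53
tcp_pos: [0.5187, -0.0976, 0.1998]
orientation: [-0.0, 0.61, 0.793, -0.0]
wrist_force: [0.5, -0.9, 0.1]
finger_gap: 0.0852
```

Request:
play_rows([
  {"claw":0,"dp":[0,0,0],"angular":[0,0,-7.16]},
  {"claw":0,"dp":[0,0,0],"angular":[0,0,-7.16]},
  {"claw":0,"dp":[0,0,0],"angular":[0,0,-7.16]},
  {"claw":0,"dp":[0,0,0],"angular":[0,0,-7.16]},
  {"claw":0,"dp":[0,0,0],"angular":[0,0,-7.16]},
  {"claw":0,"dp":[0,0,0],"angular":[0,0,-7.16]},
  {"claw":0,"dp":[0,0,0],"angular":[0,0,0]},
  {"claw":0,"dp":[0,0,0],"angular":[0,0,0]},
])

```text
clock: 10.2
tcp_pos: [0.5189, -0.0976, 0.2]
orientation: [-0.0, 0.282, 0.959, 0.0]
wrist_force: [0.1, 0.3, -0.2]
finger_gap: 0.0856
```

```bash
python3 go.py 0.482 0.304 0.16 154.6
```

```text
t 10.2 tcp [ 0.5189 -0.0976  0.2   ] yaw 147.26 tilt [-0.0006  0.0002 -1.    ] F [ 0.1285  0.3216 -0.2232] gap 0.0856 q [-0.338   0.238  -0.1524  1.181  -0.      0.2335]
turn z -7.34 shift [0.2055 0.347  0.04  ]
```

Request:
play_rows([
  {"claw":0,"dp":[0,0,0],"angular":[0,0,-7.15]},
  {"claw":0,"dp":[0.0187,0.0315,0],"angular":[0,0,-0.2]},
  {"claw":0,"dp":[0.0187,0.0315,0],"angular":[0,0,0]},
  {"claw":0,"dp":[0.0187,0.0315,0],"angular":[0,0,0]},
  {"claw":0,"dp":[0.0187,0.0315,0],"angular":[0,0,0]},
  {"claw":0,"dp":[0.0187,0.0315,0],"angular":[0,0,0]},
  {"claw":0,"dp":[0.0187,0.0315,0],"angular":[0,0,0]},
  {"claw":0,"dp":[0.0187,0.0315,0],"angular":[0,0,0]},
])

```text
clock: 10.87
tcp_pos: [0.494, 0.1593, 0.2003]
orientation: [0.0, 0.22, 0.976, -0.0]
wrist_force: [0.3, -0.9, -0.1]
finger_gap: 0.0853
```

Request:
play_rows([
  {"claw":0,"dp":[0.0187,0.0315,0],"angular":[0,0,0]},
  {"claw":0,"dp":[0.0187,0.0315,0],"angular":[0,0,0]},
  {"claw":0,"dp":[0.0187,0.0315,0],"angular":[0,0,0]},
  {"claw":0,"dp":[0.0187,0.0315,0],"angular":[0,0,0]},
  {"claw":0,"dp":[0,0,0.03],"angular":[0,0,0]},
  {"claw":0,"dp":[0,0,0.03],"angular":[0,0,0]},
  {"claw":0,"dp":[0,0,0],"angular":[0,0,0]},
  {"claw":0,"dp":[0,0,0],"angular":[0,0,0]},
])

```text
clock: 11.53
tcp_pos: [0.4788, 0.303, 0.1388]
orientation: [-0.002, 0.219, 0.976, -0.001]
wrist_force: [0.4, -0.8, 1.1]
finger_gap: 0.0853
```

```bash
python3 go.py 0.482 0.304 0.024 154.6; python3 - <<'E'
from h import *
im,_,_=cap('scene','scene2'); b=cv2.imread('pics/scene2.png')[170:340,370:520]
cv2.imwrite('pics/crop2.png',cv2.resize(b,None,fx=3.5,fy=3.5,interpolation=cv2.INTER_CUBIC))
E
```

```text
t 11.5333 tcp [0.4788 0.303  0.1388] yaw 154.71 tilt [-0.0044 -0.0021 -1.    ] F [ 0.3991 -0.849   1.1446] gap 0.0853 q [ 0.4225  0.3494 -0.1542  1.0721 -0.0001  0.8639]
turn z 0.11 shift [-0.0025  0.0023  0.1148]
```

View pics/crop2.png

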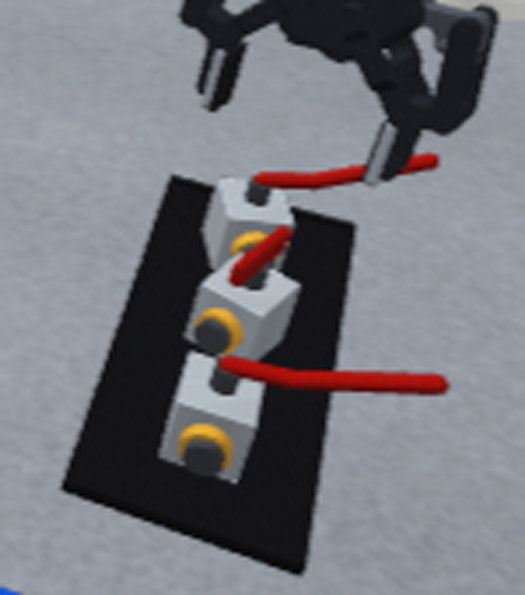

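Request:
play_rows([
  {"claw":0,"dp":[0,0,0.02],"angular":[0,0,0]},
  {"claw":0,"dp":[0,0,0.02],"angular":[0,0,0]},
  {"claw":0,"dp":[0,0,0.02],"angular":[0,0,0]},
  {"claw":0,"dp":[0,0,0.02],"angular":[0,0,0]},
  {"claw":0,"dp":[0,0,0],"angular":[0,0,0]},
  {"claw":0,"dp":[0,0,0],"angular":[0,0,0]},
  {"claw":0,"dp":[0,0,0],"angular":[0,0,0]},
  {"claw":0,"dp":[0,0,0],"angular":[0,0,0]},
], force=60)

```text
clock: 12.25
tcp_pos: [0.4822, 0.304, 0.0626]
orientation: [0.002, 0.218, 0.976, 0.001]
wrist_force: [0.2, 1.4, 0.1]
finger_gap: 0.0855
```

```bash
python3 go.py 0.482 0.304 0.026 154.6
```

```text
t 12.25 tcp [0.4822 0.304  0.0626] yaw 154.77 tilt [ 0.0035  0.0015 -1.    ] F [0.2195 1.4221 0.0544] gap 0.0855 q [ 0.4218  0.4137 -0.2618  0.8915 -0.0001  0.8621]
turn z 0.17 shift [ 0.0002 -0.0001  0.0366]
```

Request:
play_rows([
  {"claw":0,"dp":[0,0,0.012],"angular":[0,0,0]},
  {"claw":0,"dp":[0,0,0.012],"angular":[0,0,0]},
  {"claw":0,"dp":[0,0,0.01],"angular":[0,0,0]},
  {"claw":0,"dp":[0,0,0],"angular":[0,0,0]},
  {"claw":0,"dp":[0,0,0],"angular":[0,0,0]},
  {"claw":0,"dp":[0,0,0],"angular":[0,0,0]},
  {"claw":0,"dp":[0,0,0],"angular":[0,0,0]},
  {"claw":0,"dp":[0,0,0],"angular":[0,0,0]},
])

```text
clock: 12.92
tcp_pos: [0.481, 0.3038, 0.027]
orientation: [0.001, 0.218, 0.976, 0.0]
wrist_force: [0.3, -0.6, 0.3]
finger_gap: 0.0854
```

Request:
play_rows([
  {"claw":255,"dp":[0,0,0],"angular":[0,0,0]},
  {"claw":255,"dp":[0,0,0],"angular":[0,0,0]},
  {"claw":255,"dp":[0,0,0],"angular":[0,0,0]},
  {"claw":255,"dp":[0,0,0],"angular":[0,0,0]},
  {"claw":255,"dp":[0,0,0],"angular":[0,0,0]},
  {"claw":255,"dp":[0,0,0],"angular":[0,0,0]},
  {"claw":255,"dp":[0,0,0],"angular":[0,0,0]},
  {"claw":255,"dp":[0,0,0],"angular":[0,0,0]},
])

```text
clock: 13.58
tcp_pos: [0.481, 0.3039, 0.0268]
orientation: [0.001, 0.218, 0.976, 0.0]
wrist_force: [0.8, 0.4, 4.9]
finger_gap: 0.0389
```

```bash
python3 go.py 0.482 0.304 0.026 154.6
```

```text
t 13.5833 tcp [0.481  0.3039 0.0268] yaw 154.82 tilt [ 0.0012  0.0007 -1.    ] F [0.8123 0.3938 4.9146] gap 0.0389 q [ 0.4223  0.452  -0.3031  0.8143  0.0002  0.8618]
turn z 0.22 shift [-0.0008  0.0005  0.0008]
```

Request:
play_rows([
  {"claw":255,"dp":[0,0,-0.008],"angular":[0,0,0]},
  {"claw":255,"dp":[0,0,-0.02],"angular":[0,0,0]},
  {"claw":255,"dp":[0,0,-0.035],"angular":[0,0,0]},
  {"claw":255,"dp":[0,0,-0.04],"angular":[0,0,0]},
  {"claw":255,"dp":[0,0,-0.04],"angular":[0,0,0]},
  {"claw":255,"dp":[0,0,-0.035],"angular":[0,0,0]},
  {"claw":255,"dp":[0,0,-0.02],"angular":[0,0,0]},
  {"claw":255,"dp":[0,0,-0.01],"angular":[0,0,0]},
])

```text
clock: 14.25
tcp_pos: [0.481, 0.3036, 0.2375]
orientation: [0.001, 0.218, 0.976, 0.001]
wrist_force: [0.7, 0.0, -3.8]
finger_gap: 0.0393
```

```bash
python3 go.py 0.6535 -0.064 0.0935 154.8
```

```text
t 14.25 tcp [0.481  0.3036 0.2375] yaw 154.81 tilt [ 0.0031  0.0009 -1.    ] F [ 0.6771  0.0216 -3.7543] gap 0.0393 q [ 0.4222  0.2989  0.0218  1.2905 -0.0004  0.8618]
turn z 0.01 shift [-0.3126 -0.2592  0.144 ]
```

Request:
play_rows([
  {"claw":255,"dp":[-0.012,-0.01,0],"angular":[0,0,0]},
  {"claw":255,"dp":[-0.024,-0.0199,0],"angular":[0,0,0]},
  {"claw":255,"dp":[-0.024,-0.0199,0],"angular":[0,0,0]},
  {"claw":255,"dp":[-0.024,-0.0199,0],"angular":[0,0,0]},
  {"claw":255,"dp":[-0.024,-0.0199,0],"angular":[0,0,0]},
  {"claw":255,"dp":[-0.024,-0.0199,0],"angular":[0,0,0]},
  {"claw":255,"dp":[-0.024,-0.0199,0],"angular":[0,0,0]},
  {"claw":255,"dp":[-0.024,-0.0199,0],"angular":[0,0,0]},
])

```text
clock: 14.92
tcp_pos: [0.5787, 0.0903, 0.232]
orientation: [-0.002, 0.218, 0.976, -0.001]
wrist_force: [0.5, 0.6, -3.9]
finger_gap: 0.0387
```

Request:
play_rows([
  {"claw":255,"dp":[-0.024,-0.0199,0],"angular":[0,0,0]},
  {"claw":255,"dp":[-0.024,-0.0199,0],"angular":[0,0,0]},
  {"claw":255,"dp":[-0.024,-0.0199,0],"angular":[0,0,0]},
  {"claw":255,"dp":[-0.024,-0.0199,0],"angular":[0,0,0]},
  {"claw":255,"dp":[-0.024,-0.0199,0],"angular":[0,0,0]},
  {"claw":255,"dp":[-0.012,-0.01,0],"angular":[0,0,0]},
  {"claw":255,"dp":[0,0,0.02],"angular":[0,0,0]},
  {"claw":255,"dp":[0,0,0.03],"angular":[0,0,0]},
])

```text
clock: 15.58
tcp_pos: [0.6539, -0.0655, 0.1844]
orientation: [0.001, 0.219, 0.976, -0.0]
wrist_force: [0.7, 0.0, -3.5]
finger_gap: 0.0391
```

Request:
play_rows([
  {"claw":255,"dp":[0,0,0.03],"angular":[0,0,0]},
  {"claw":255,"dp":[0,0,0.03],"angular":[0,0,0]},
  {"claw":255,"dp":[0,0,0.015],"angular":[0,0,0]},
  {"claw":255,"dp":[0,0,0],"angular":[0,0,0]},
  {"claw":255,"dp":[0,0,0],"angular":[0,0,0]},
  {"claw":255,"dp":[0,0,0],"angular":[0,0,0]},
  {"claw":255,"dp":[0,0,0],"angular":[0,0,0]},
  {"claw":255,"dp":[0,0,0],"angular":[0,0,0]},
])

```text
clock: 16.25
tcp_pos: [0.6538, -0.0637, 0.1111]
orientation: [0.002, 0.218, 0.976, -0.0]
wrist_force: [-0.0, 0.0, -4.1]
finger_gap: 0.0388
```

```bash
python3 go.py 0.6535 -0.064 0.0935 154.8
```

```text
t 16.25 tcp [ 0.6538 -0.0637  0.1111] yaw 154.82 tilt [ 0.003  -0.0008 -1.    ] F [-0.0276  0.0472 -4.1262] gap 0.0388 q [-0.2191  0.5274  0.0534  1.0937 -0.0002  0.2204]
turn z 0.02 shift [ 0.0001 -0.0005  0.0176]
```

Well centred, with about 17 mm left to go down. I'll lower slowly until contact.

Request:
play_rows([
  {"claw":255,"dp":[0,0,0.004],"angular":[0,0,0]},
  {"claw":255,"dp":[0,0,0.004],"angular":[0,0,0]},
  {"claw":255,"dp":[0,0,0.003],"angular":[0,0,0]},
  {"claw":255,"dp":[0,0,0.002],"angular":[0,0,0]},
  {"claw":255,"dp":[0,0,0.0015],"angular":[0,0,0]},
  {"claw":255,"dp":[0,0,0.001],"angular":[0,0,0]},
  {"claw":255,"dp":[0,0,0],"angular":[0,0,0]},
  {"claw":255,"dp":[0,0,0],"angular":[0,0,0]},
])

```text
clock: 16.92
tcp_pos: [0.6527, -0.0634, 0.0937]
orientation: [-0.0, 0.218, 0.976, -0.0]
wrist_force: [0.2, 0.0, -4.0]
finger_gap: 0.0391
```

```bash
python3 go.py 0.6535 -0.064 0.0935 154.8
```

```text
t 16.9167 tcp [ 0.6527 -0.0634  0.0937] yaw 154.82 tilt [-0.0001 -0.0001 -1.    ] F [ 0.17    0.0361 -3.9606] gap 0.0391 q [-0.2191  0.5397  0.0291  1.0603 -0.0001  0.2204]
turn z 0.02 shift [-0.001  -0.0002  0.0002]
```

Request:
play_rows([
  {"claw":255,"dp":[0,0,0.0005],"angular":[0,0,0]},
  {"claw":255,"dp":[0,0,0.0005],"angular":[0,0,0]},
  {"claw":255,"dp":[0,0,0.0005],"angular":[0,0,0]},
  {"claw":255,"dp":[0,0,0],"angular":[0,0,0]},
  {"claw":255,"dp":[0,0,0],"angular":[0,0,0]},
  {"claw":255,"dp":[0,0,0],"angular":[0,0,0]},
  {"claw":255,"dp":[0,0,0],"angular":[0,0,0]},
  {"claw":255,"dp":[0,0,0],"angular":[0,0,0]},
])

```text
clock: 17.58
tcp_pos: [0.6528, -0.0635, 0.0928]
orientation: [0.0, 0.218, 0.976, -0.0]
wrist_force: [-0.6, -0.8, 2.1]
finger_gap: 0.039
```

Request:
play_rows([
  {"claw":0,"dp":[0,0,0],"angular":[0,0,0]},
  {"claw":0,"dp":[0,0,0],"angular":[0,0,0]},
  {"claw":0,"dp":[0,0,0],"angular":[0,0,0]},
  {"claw":0,"dp":[0,0,0],"angular":[0,0,0]},
  {"claw":0,"dp":[0,0,0],"angular":[0,0,0]},
  {"claw":0,"dp":[0,0,0],"angular":[0,0,0]},
  {"claw":0,"dp":[0,0,0],"angular":[0,0,0]},
  {"claw":0,"dp":[0,0,0],"angular":[0,0,0]},
])

```text
clock: 18.25
tcp_pos: [0.6527, -0.0634, 0.0922]
orientation: [0.0, 0.218, 0.976, -0.0]
wrist_force: [0.6, -0.4, -0.8]
finger_gap: 0.0849
```

Request:
play_rows([
  {"claw":0,"dp":[0,0,-0.01],"angular":[0,0,0]},
  {"claw":0,"dp":[0,0,-0.025],"angular":[0,0,0]},
  {"claw":0,"dp":[0,0,-0.035],"angular":[0,0,0]},
  {"claw":0,"dp":[0,0,-0.035],"angular":[0,0,0]},
  {"claw":0,"dp":[0,0,-0.025],"angular":[0,0,-7.1]},
  {"claw":0,"dp":[0,0,-0.015],"angular":[0,0,-7.1]},
  {"claw":0,"dp":[0,0,0],"angular":[0,0,-7.1]},
  {"claw":255,"dp":[0,0,0],"angular":[0,0,-7.1]},
])

```text
clock: 18.92
tcp_pos: [0.6536, -0.0636, 0.2404]
orientation: [0.002, -0.031, 1.0, -0.001]
wrist_force: [-0.9, 0.1, -0.5]
finger_gap: 0.0756
```

```bash
python3 go.py 0.485 -0.1385 0.08 184.3
```

```text
t 18.9167 tcp [ 0.6536 -0.0636  0.2404] yaw -176.43 tilt [ 0.0044 -0.0011 -1.    ] F [-0.8563  0.119  -0.5489] gap 0.0756 q [-0.2191  0.4751  0.2887  1.3799 -0.0001 -0.2814]
turn z -360.73 shift [ 0.1738 -0.062   0.1604]
```

Request:
play_rows([
  {"claw":255,"dp":[0,0,0],"angular":[0,0,-0.9]},
  {"claw":255,"dp":[0.0346,-0.0124,0],"angular":[0,0,0]},
  {"claw":255,"dp":[0.0346,-0.0124,0],"angular":[0,0,0]},
  {"claw":255,"dp":[0.0346,-0.0124,0],"angular":[0,0,0]},
  {"claw":255,"dp":[0.0346,-0.0124,0],"angular":[0,0,0]},
  {"claw":255,"dp":[0.0346,-0.0124,0],"angular":[0,0,0]},
  {"claw":255,"dp":[0,0,0.03],"angular":[0,0,0]},
  {"claw":255,"dp":[0,0,0.04],"angular":[0,0,0]},
])

```text
clock: 19.58
tcp_pos: [0.4857, -0.1397, 0.1709]
orientation: [0.004, -0.033, 0.999, -0.002]
wrist_force: [1.4, -0.8, -1.2]
finger_gap: 0.0006
```

Request:
play_rows([
  {"claw":255,"dp":[0,0,0.04],"angular":[0,0,0]},
  {"claw":255,"dp":[0,0,0.03],"angular":[0,0,0]},
  {"claw":255,"dp":[0,0,0.015],"angular":[0,0,0]},
  {"claw":255,"dp":[0,0,0],"angular":[0,0,0]},
  {"claw":255,"dp":[0,0,0],"angular":[0,0,0]},
  {"claw":255,"dp":[0,0,0],"angular":[0,0,0]},
  {"claw":255,"dp":[0,0,0],"angular":[0,0,0]},
  {"claw":255,"dp":[0,0,0],"angular":[0,0,0]},
])

```text
clock: 20.25
tcp_pos: [0.4858, -0.1382, 0.084]
orientation: [0.001, -0.036, 0.999, -0.001]
wrist_force: [0.2, 0.2, 0.1]
finger_gap: 0.0003
```

```bash
python3 go.py 0.485 -0.1385 0.0605 184.3; python3 - <<'E'
from h import *
im,_,_=cap('scene','scene3'); b=cv2.imread('pics/scene3.png')[130:310,140:350]
cv2.imwrite('pics/crop3.png',cv2.resize(b,None,fx=3,fy=3,interpolation=cv2.INTER_CUBIC))
E
```

```text
t 20.25 tcp [ 0.4858 -0.1382  0.084 ] yaw -175.91 tilt [ 0.0029 -0.0015 -1.    ] F [0.2126 0.249  0.0597] gap 0.0003 q [-0.4362  0.2818 -0.3992  0.8866 -0.0001 -0.5076]
turn z -360.21 shift [ 0.0009 -0.0002  0.0235]
```

View pics/crop3.png

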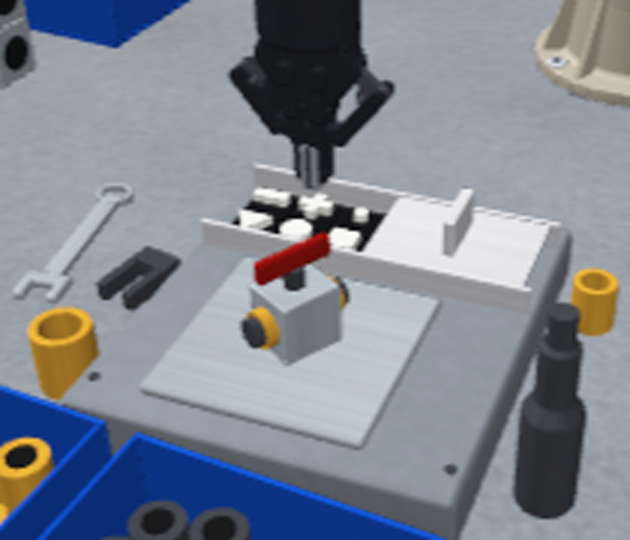

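The valve stands upright in mid-pan (crop 290,315), and the closed fingers are over the plus key (315,205). Pressing it now.

Request:
play_rows([
  {"claw":255,"dp":[0,0,0.006],"angular":[0,0,0]},
  {"claw":255,"dp":[0,0,0.006],"angular":[0,0,0]},
  {"claw":255,"dp":[0,0,0.005],"angular":[0,0,0]},
  {"claw":255,"dp":[0,0,0.003],"angular":[0,0,0]},
  {"claw":255,"dp":[0,0,0.002],"angular":[0,0,0]},
  {"claw":255,"dp":[0,0,0.0012],"angular":[0,0,0]},
  {"claw":255,"dp":[0,0,0],"angular":[0,0,0]},
  {"claw":255,"dp":[0,0,0],"angular":[0,0,0]},
])

```text
clock: 20.97
tcp_pos: [0.4847, -0.1378, 0.0616]
orientation: [0.001, -0.036, 0.999, -0.001]
wrist_force: [-7.4, 2.6, 24.5]
finger_gap: -0.0
```

Request:
play_rows([
  {"claw":255,"dp":[0,0,-0.01],"angular":[0,0,0]},
  {"claw":255,"dp":[0,0,-0.01],"angular":[0,0,0]},
  {"claw":255,"dp":[0,0,0],"angular":[0,0,0]},
  {"claw":255,"dp":[0,-0.0193,0],"angular":[0,0,0]},
  {"claw":255,"dp":[0,-0.0193,0],"angular":[0,0,0]},
  {"claw":255,"dp":[0,0,0],"angular":[0,0,0]},
  {"claw":255,"dp":[0,0,0],"angular":[0,0,0]},
  {"claw":255,"dp":[0,0,0],"angular":[0,0,0]},
])

```text
clock: 21.63
tcp_pos: [0.4867, -0.1757, 0.0784]
orientation: [-0.001, -0.036, 0.999, 0.001]
wrist_force: [0.5, -0.3, 0.0]
finger_gap: 0.0002
```

Request:
play_rows([
  {"claw":255,"dp":[0,0,0.006],"angular":[0,0,0]},
  {"claw":255,"dp":[0,0,0.005],"angular":[0,0,0]},
  {"claw":255,"dp":[0,0,0.003],"angular":[0,0,0]},
  {"claw":255,"dp":[0,0,0.003],"angular":[0,0,0]},
  {"claw":255,"dp":[0,0,0.002],"angular":[0,0,0]},
  {"claw":255,"dp":[0,0,0.001],"angular":[0,0,0]},
  {"claw":255,"dp":[0,0,0],"angular":[0,0,0]},
  {"claw":255,"dp":[0,0,0],"angular":[0,0,0]},
])

```text
clock: 22.3
tcp_pos: [0.4871, -0.1755, 0.0616]
orientation: [0.0, -0.036, 0.999, -0.0]
wrist_force: [-7.5, 3.7, 23.6]
finger_gap: -0.0
```

Request:
play_rows([
  {"claw":255,"dp":[0,0,-0.01],"angular":[0,0,0]},
  {"claw":255,"dp":[0,0,-0.02],"angular":[0,0,0]},
  {"claw":255,"dp":[0,0,-0.03],"angular":[0,0,0]},
  {"claw":0,"dp":[0,0,-0.03],"angular":[0,0,0]},
  {"claw":0,"dp":[0,0,0],"angular":[0,0,0]},
  {"claw":0,"dp":[0,0,0],"angular":[0,0,0]},
  {"claw":0,"dp":[0,0,0],"angular":[0,0,0]},
  {"claw":0,"dp":[0,0,0],"angular":[0,0,0]},
])

```text
clock: 22.97
tcp_pos: [0.4864, -0.1756, 0.1477]
orientation: [-0.001, -0.036, 0.999, 0.001]
wrist_force: [0.9, 0.2, -1.1]
finger_gap: 0.0609
```

```bash
python3 go.py 0.4945 -0.015 0.085 184.3
```

```text
t 22.9667 tcp [ 0.4864 -0.1756  0.1477] yaw -175.88 tilt [-0.0023  0.0011 -1.    ] F [ 0.9225  0.2465 -1.1126] gap 0.0609 q [-0.5017  0.2513 -0.2682  1.0537 -0.0002 -0.5736]
turn z -360.18 shift [-0.0201  0.1596  0.0627]
```

Request:
play_rows([
  {"claw":0,"dp":[-0.005,0.0399,0],"angular":[0,0,0]},
  {"claw":0,"dp":[-0.005,0.0399,0],"angular":[0,0,0]},
  {"claw":0,"dp":[-0.005,0.0399,0],"angular":[0,0,0]},
  {"claw":0,"dp":[-0.005,0.0399,0],"angular":[0,0,0]},
  {"claw":0,"dp":[0,0,0],"angular":[0,0,0]},
  {"claw":0,"dp":[0,0,0.03],"angular":[0,0,0]},
  {"claw":0,"dp":[0,0,0.03],"angular":[0,0,0]},
  {"claw":0,"dp":[0,0,0.002],"angular":[0,0,0]},
], force=30)

```text
clock: 23.63
tcp_pos: [0.4914, -0.0145, 0.0816]
orientation: [-0.005, -0.036, 0.999, 0.001]
wrist_force: [-0.9, 0.3, -0.7]
finger_gap: 0.0853
```

Request:
play_rows([
  {"claw":255,"dp":[0,0,0],"angular":[0,0,0]},
  {"claw":255,"dp":[0,0,0],"angular":[0,0,0]},
  {"claw":255,"dp":[0,0,0],"angular":[0,0,0]},
  {"claw":255,"dp":[0,0,0],"angular":[0,0,0]},
  {"claw":255,"dp":[0,0,0],"angular":[0,0,0]},
  {"claw":255,"dp":[0,0,0],"angular":[0,0,0]},
  {"claw":255,"dp":[0,0,0],"angular":[0,0,0]},
  {"claw":255,"dp":[0,0,0],"angular":[0,0,0]},
])

```text
clock: 24.3
tcp_pos: [0.4965, -0.0157, 0.088]
orientation: [0.001, -0.036, 0.999, -0.0]
wrist_force: [-1.8, -0.2, 6.3]
finger_gap: 0.0091
```

```bash
python3 go.py 0.504 -0.139 0.085 184.3
```

```text
t 24.3 tcp [ 0.4965 -0.0157  0.088 ] yaw -175.87 tilt [ 0.0017 -0.0003 -1.    ] F [-1.7562 -0.2149  6.283 ] gap 0.0091 q [-0.1933  0.2641 -0.4123  0.8926 -0.     -0.2653]
turn z -360.17 shift [ 0.0018 -0.1235  0.003 ]
```

Request:
play_rows([
  {"claw":255,"dp":[0,-0.016,0],"angular":[0,0,0]},
  {"claw":255,"dp":[0,-0.016,0],"angular":[0,0,0]},
  {"claw":255,"dp":[0,-0.016,0],"angular":[0,0,0]},
  {"claw":255,"dp":[0,-0.016,0],"angular":[0,0,0]},
  {"claw":255,"dp":[0,-0.016,0],"angular":[0,0,0]},
  {"claw":255,"dp":[0,-0.016,0],"angular":[0,0,0]},
  {"claw":255,"dp":[0,-0.016,0],"angular":[0,0,0]},
  {"claw":255,"dp":[0,-0.011,0],"angular":[0,0,0]},
])

```text
clock: 24.97
tcp_pos: [0.5057, -0.1374, 0.088]
orientation: [0.002, -0.036, 0.999, 0.002]
wrist_force: [1.6, 47.0, 21.9]
finger_gap: 0.0092
```

Request:
play_rows([
  {"claw":255,"dp":[0,-0.001,0],"angular":[0,0,0]},
  {"claw":255,"dp":[0,-0.001,0],"angular":[0,0,0]},
  {"claw":255,"dp":[0,0,0],"angular":[0,0,0]},
  {"claw":255,"dp":[0,0,0],"angular":[0,0,0]},
  {"claw":255,"dp":[0,0,0],"angular":[0,0,0]},
  {"claw":255,"dp":[0,0,0],"angular":[0,0,0]},
  {"claw":255,"dp":[0,0,0],"angular":[0,0,0]},
  {"claw":255,"dp":[0,0,0],"angular":[0,0,0]},
])

```text
clock: 25.63
tcp_pos: [0.5058, -0.137, 0.0881]
orientation: [0.002, -0.037, 0.999, 0.003]
wrist_force: [1.8, 12.8, 9.3]
finger_gap: 0.0089
```

The end stop was felt at shut. Next I'll release, retreat and check.

Request:
play_rows([
  {"claw":0,"dp":[0,0,0],"angular":[0,0,0]},
  {"claw":0,"dp":[0,0,0],"angular":[0,0,0]},
  {"claw":0,"dp":[0,0,0],"angular":[0,0,0]},
  {"claw":0,"dp":[0,0,0],"angular":[0,0,0]},
  {"claw":0,"dp":[0,0,0],"angular":[0,0,0]},
  {"claw":0,"dp":[0,0,0],"angular":[0,0,0]},
  {"claw":0,"dp":[0,0,-0.02],"angular":[0,0,0]},
  {"claw":0,"dp":[0,0,-0.04],"angular":[0,0,0]},
])

```text
clock: 26.3
tcp_pos: [0.5013, -0.139, 0.1431]
orientation: [-0.005, -0.036, 0.999, 0.002]
wrist_force: [0.9, -0.2, -0.5]
finger_gap: 0.0852
```

Request:
play_rows([
  {"claw":0,"dp":[0,0,-0.04],"angular":[0,0,0]},
  {"claw":0,"dp":[0,0,-0.03],"angular":[0,0,0]},
  {"claw":0,"dp":[0.03,0,0],"angular":[0,0,0]},
  {"claw":0,"dp":[0.03,0,0],"angular":[0,0,0]},
  {"claw":0,"dp":[0.03,0,0],"angular":[0,0,0]},
  {"claw":0,"dp":[0.03,0,0],"angular":[0,0,0]},
  {"claw":0,"dp":[0,0,0],"angular":[0,0,0]},
  {"claw":0,"dp":[0,0,0],"angular":[0,0,0]},
])

```text
clock: 26.97
tcp_pos: [0.384, -0.149, 0.2174]
orientation: [0.0, -0.035, 0.999, -0.0]
wrist_force: [0.3, -0.4, 0.2]
finger_gap: 0.0856
```

```bash
python3 go.py; python3 - <<'E'
from h import *
im,d,c=cap('top','top4')
b=cv2.cvtColor(im,cv2.COLOR_RGB2BGR); cv2.imwrite('pics/crop4.png',cv2.resize(b[125:295,85:415],None,fx=2.4,fy=2.4,interpolation=cv2.INTER_CUBIC))
P=cloud(c,d); Z=P[...,2]; th=np.radians(4.3); S=np.array([.5808,-.0695])
Q=P[...,:2]-S; X=Q[...,0]*np.cos(th)+Q[...,1]*np.sin(th); Y=-Q[...,0]*np.sin(th)+Q[...,1]*np.cos(th)
m=(Z>.08)&(Z<.1)&(X<-.05)&(X>-.12)&(abs(Y)<.12); print('rib',m.sum(),X[m].mean()*1e3,Y[m].mean()*1e3)
r,g,bl=[im[...,i].astype(int) for i in range(3)]
m=((r>110)&(g<70)&(bl<80)); v,u=np.indices(m.shape); m&=(u>240)&(u<350)&(v<220)&(v>130)
q=np.array([ray(c,a,e,.142)[:2] for e,a in np.argwhere(m)]); print('wing xy',q.mean(0),'z',np.median(Z[m]), 'pan .6537 -.0641')
E
```

```text
t 26.9667 tcp [ 0.384  -0.149   0.2174] yaw -175.99 tilt [ 0.0006 -0.0005 -1.    ] F [ 0.294  -0.4368  0.1964] gap 0.0856 q [-0.5654  0.0062 -0.3773  1.1866 -0.0001 -0.6353]
rib 111 -81.80942145922604 -61.64063494991468
wing xy [ 0.65144605 -0.06402723] z 0.14116285705645748 pan .6537 -.0641
```

View pics/crop4.png

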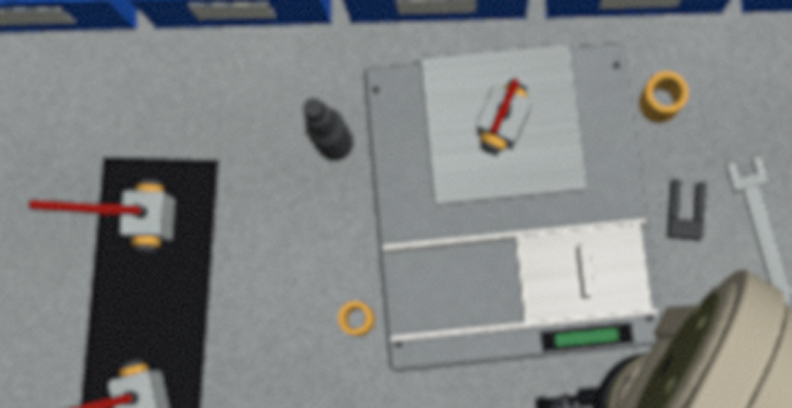

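The cover is shut (rib at scale y -61.6 mm, nominal -62). The valve is upright about 2 mm from the pan centre, and the other parts are where they were.

```bash
python3 -c "
from workcell import env
print(env.hand_in())"
```

```text
the job is handed in; nothing more can be done
None
```

I carried out the whole weighing sequence and handed the job in at about 27 s on the robot's clock. `hand_in()` gives no verdict, so the checks below are my own.

- **Order of work:** I opened the cover, pressed round then square, and set the wing valve on the pan and let go. I then pressed plus then bar, and shut the cover again.
- **Keys:** Each one was held against its lower stop, with 14–25 N at the wrist and the fingertips about 5 mm below the key's rest height. I saw no sign of another key being touched, but key travel cannot be read directly.
- **Cover:** The rib measured 60.4 mm when open and -61.6 mm when shut, against nominal ±62 mm. Pushing it shut gave a 47 N wrist-force peak at the end stop.
- **Valve:** It stands upright and released about 2 mm from the pan's centre. The handle top is at 0.141 m, against 0.142 m expected.
- **Other parts:** In the last top view the parts in frame looked where they had been, but I did not measure them. Only part of the near lever valve and the spanner was in frame. The gripper is clear of everything.

One disagreement: the scale's frame as I measured it is about 2 mm off in x from the nominal layout. I used the measured key positions instead.

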